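# Clear the plate warmer's doorway and shut its door

### The job

The door of the plate warmer cannot be shut because the white ramekin and a votive candle stand in its swing. Balance the ramekin upright on the top of the warmer's curved roof, along its crown, where it keeps warm, and stand the votive upright in the empty middle of the wooden tray, between the two votives already there. Then push the door fully shut, past its catch, so that it stays shut by itself; leave everything else where it stands.

Things in the scene. Friction and masses are not known exactly. Their poses are not given: they have to be found in the camera images.
- warmer: Countertop plate warmer, a fixed stainless steel cabinet, 260 deep (its x), 300 wide (its y), 168 high at front and back, with a vaulted roof (radius 250, curved front to back, straight along y) rising to 205 at the crown. Origin: centre of its underside, on the table. The open front is the plane x = -130 mm and faces its -x; plates are inside.
- crown (a point): Point on the top of the roof, middle of the crown line, 205 above the table; axes as the warmer's (the crown line runs along y, the roof falls away to +x and -x).
- door (a joint): Angle of the warmer's door in rad: 0 fully shut and seated; it grows as the door opens to at most 1.7. The spring catch begins to resist at about 0.06 and must be overcome (some 8 to 15 N, 200 mm from the hinge); past about 0.03 it pulls the door home and holds it.
- door_hinge (a point): On the upright hinge line at the door's top edge (165 up): (-130, 150) mm in the warmer's x, y. At angle q the door's inner face runs from here along (-sin q, -cos q) in the warmer's x, y; the panel is 300 long, 15 thick towards its outer side (-cos q, sin q), from 15 to 165 above the table.
- door_corner (a point): Top outer corner of the door's free edge (300 from the hinge, outer face, 165 above the table); it moves with the door. On the outer face, 272 from the hinge, is an upright black bar handle, 35 off the face, about 30 to 120 above the table.
- ramekin: White ceramic ramekin, empty, round, upright: 45 high, diameter 62 at the rim and 56 at the foot, wall 4, 160 g. Origin: centre of its underside. It or the votive stands nearer the warmer's front, either way round.
- votive: Votive candle in an amber glass, a cylinder of diameter 58, 75 high, about 220 g, the one that stands in the door's swing. Origin: centre of its underside.
- tray_mid (a point): Middle of the fixed dark wooden tray, on its top, 8 above the table: the votive's place. The tray is 280 long (its x) by 110 wide (its y).
- votive_left: Bystander: votive like the other one, on the tray, 100 from its middle towards its -x. Origin: centre of its underside.
- votive_right: Bystander: votive like the other one, on the tray, 100 from its middle towards its +x. Origin: centre of its underside.
- pillar_candle: Bystander: candle in a tall clear glass, diameter 84, 190 high, beside the warmer. Origin: centre of its underside.
- tumbler: Bystander: clear water glass, diameter 74, 90 high, beside the warmer. Origin: centre of its underside.
- pepper_mill: Bystander: dark wooden pepper mill, diameter 52, 150 high, beside the hinge. Origin: centre of its underside.
- spoon: Bystander: steel spoon, 170 long, lying flat on the outer side of the door, length along its x. Origin: middle of its underside.
There are look-alikes about, which are no part of the job. What is shaped like the votive but red is not meant.

How it is judged:
On the way, in this order (a step that is already met when the one before it is completed fails the run):
1. the ramekin rests on the roof's crown and the votive in the middle of the tray, both let go, while the door is still open (more than 0.3 rad) (x of ramekin in the frame of crown between -0.035 and 0.035 m and y of ramekin in the frame of crown between -0.115 and 0.115 m and z of ramekin in the frame of crown between -0.012 and 0.01 m and angle between ramekin's own z axis and vertical below 0.2 rad and linear speed of each of ramekin, votive below 0.02 m/s and horizontal distance between votive and tray_mid below 0.035 m and z of votive in the frame of tray_mid below 0.008 m and angle between votive's own z axis and vertical below 0.1 rad and contact force between the fingers and ramekin below 0.05 N and contact force between the fingers and votive below 0.05 N and value of joint door above 0.3 rad), for 0.2 s.
2. the door is seated on its catch (under 0.02 rad) (value of joint door below 0.02 rad), for 0.2 s.
At the end, for the whole second after the job is handed in: Door within 0.02 rad of shut and still. Ramekin upright (tilt < 0.2 rad) on the roof, centre within 35 mm of the crown line and 115 mm of its middle. Votive upright (tilt < 0.1 rad) on the tray, centre within 35 mm of the tray's middle (x of ramekin in the frame of crown between -0.035 and 0.035 m and y of ramekin in the frame of crown between -0.115 and 0.115 m and z of ramekin in the frame of crown between -0.012 and 0.01 m and angle between ramekin's own z axis and vertical below 0.2 rad and linear speed of each of ramekin, votive below 0.02 m/s and horizontal distance between votive and tray_mid below 0.035 m and z of votive in the frame of tray_mid below 0.008 m and angle between votive's own z axis and vertical below 0.1 rad and value of joint door below 0.02 rad and velocity of joint door between -0.05 and 0.05 rad/s); the robot touches nothing.
It fails at once if a bystander (the tray's two votives, pillar candle, tumbler, pepper mill, spoon) is moved more than 30 mm (distance of any of votive_left, votive_right, pillar_candle, tumbler, pepper_mill, spoon from where it was at the start of the episode above 0.03 m).
It also fails if it takes over 66 s, if anything falls off the work surface, if the arm or the gripper's body presses on something with over 40 N, if the wrist force passes 120 N, or if a joint passes its speed limit or range.

### The arm

A 7-joint arm with a two-finger parallel gripper is mounted at the origin on the work surface. World frame = base frame: x ahead of the robot, y to its left, z up, the work surface at z = 0. Lengths are in m, angles in rad, forces in N, time in s.
With the tool pointing down it reaches from about 0.35 to 0.9 m from the base axis. Payload 8.1 kg.
Tool frame: the origin (TCP) lies on the centre line of the jaws, within the pads' length; the fingertips stand 8 mm ahead of it and the grasp point (between the pads) lies 11 mm behind it; z points along the fingers, y is the line along which they close (so a half turn about z gives the same grasp; the last joint's range is limited). The gripper opens to 85 mm and grips with 20 to 120 N. Pads are 22 mm wide; open, the fingers measure 114 mm over their backs; the gripper's body (76 mm by 85 mm) begins 54 mm behind the grasp point. The pads swing forward as they close: fully open they stand 13 mm farther back than shut.
Start: joints at [1.202, 0.434, 0.025, 1.573, -0.012, 1.134, -0.075], TCP at [0.164, -0.603, 0.203] pointing down, gripper open.
Joint ranges: [-2.62, 2.62], [-0.44, 2.09], [-1.27, 1.32], [0.08, 2.57], [-1.32, 4.46], [0.12, 2], [-2.74, 2.74]. Speed limits (rad/s): [2.22, 2.22, 3.01, 3.01, 3.14, 3.14, 3.14].

### API

Orientations are given as a unit quaternion [w, x, y, z].
In Python, from workcell import observe, eyes, finish_job gives the robot as it stands.
- The arm moves only by the tool play_rows, never from a script. Its argument "series" is a list of rows, each an object of numbers: "tx", "ty", "tz": the shift along the tool's x, y, z in m; "wx", "wy", "wz": the turn, a rotation vector about the tool's x, y, z in degrees; "fingers": the finger opening in m, from 0 to 0.0854. In form: [{"tx": .., "ty": .., "tz": .., "wx": .., "wy": .., "wz": .., "fingers": ..}, ...]. A call has 1 to 10 rows; each row shifts and turns the commanded pose from where the row before left it, along the tool's axes as they then stand; what a row does not reach is not made up. A row lasts 1/10 s, in which the tool goes at most 50 mm and 8.59 degrees, less where a joint would pass 70% of its speed; a pose out of reach is approached as far as the arm can. A call is refused whole if a number of a shift passes 0.05 or a number of a turn 8.59, either way. A call with a gripper value outside its range is refused whole. The fingers move at their own pace and stop on an object; "squeeze" is the grip in N (left out, the last holds). Time passes only in rows, so rows that do not move let the fingers close. It gives the time, the measured TCP pose, the force, the opening and the grip force at its end, in the units of the state.
- observe(): the state, without advancing time (a new reading comes with each control period).
- eyes.capture(name): name is "side" or "top"; returns a dict with "color" (420x560x3 uint8, blue, green, red), "z_map" (420x560 float32, m along the optical axis (not along the pixel's ray), 0 where there is no reading), "fov_y" (degrees; the focal length in pixels is half the picture's height over the tangent of half this angle, whatever the lens; pixels are square), "cx", "cy" (the principal point, pixels), "R" (3x3) and "t" (3): a world point X has camera coordinates R X + t. Camera axes: x right, y down, z forward; pixel columns grow to the right and rows downward; lengths in m; the calibration is good to about 2 mm. A picture is of the moment at which its call begins.
- finish_job(): hands the job in; it is judged then, once.
The state is a dict: "clock": time; "joint_pos": joint angles; "dq": joint speeds; "joint_torque": joint torques, N m; "ee_pos": TCP position; "eef_rot": TCP orientation; "ft_force": force on the tool from outside, world axes, zero at the start; "moment": the same for the moment, N m; "finger_gap": opening from 0.0 (shut) to 1.0 (fully open); "gripper_force": force on a finger pad.
Only numpy, scipy, OpenCV 4.12 (cv2) and the standard library are available. Lean on these libraries where they do the work, as an engineer would, in place of code of your own. Each camera call takes 0.05 s, during which the arm holds its last target. There are 200 camera calls.

## Working session

There is one attempt and no reset: what is moved stays moved. The work goes in short steps, Python scripts to look and compute and a tool call to move; the robot and the scene stay as the last step left them, time stands still between calls to the robot, and variables do not carry over. Pictures are saved under pics/ and viewed, at most 12 in all, crops included, and the job is handed in when it is done.

Besides the shell and the picture viewer there is one more tool, called by a JSON object that holds its "name" and its "arguments". play_rows: Moves the arm, as the interface text tells. Its arguments: {"type":"object","properties":{"series":{"type":"array","items":{"type":"object","properties":{"tx":{"type":"number"},"ty":{"type":"number"},"tz":{"type":"number"},"wx":{"type":"number"},"wy":{"type":"number"},"wz":{"type":"number"},"fingers":{"type":"number"}}}},"squeeze":{"type":"number"}},"required":["series"]}

```bash
mkdir -p pics
python3 - <<'E'
from workcell import observe, eyes
import cv2,numpy as np
s=observe();print(s)
for n in("side","top"):
    c=eyes.capture(n);cv2.imwrite(f"pics/{n}0.png",c["color"]);np.savez(f"{n}0.npz",**c)
    print(n,c["fov_y"],c["cx"],c["cy"],c["R"],c["t"],(c["z_map"]>0).mean())
E
```

```text
{'clock': 0.0, 'joint_pos': array([ 1.20242829,  0.43523632,  0.02493012,  1.57406192, -0.01160257,
        1.13397706, -0.07510136]), 'dq': array([ 6.92673465e-04,  7.48606982e-04,  1.12065388e-03, -1.60349809e-05,
       -2.58664604e-04,  7.22137329e-04,  2.64339485e-04]), 'joint_torque': array([ 6.25912235e-04, -6.70460558e+01,  1.02529965e+00, -3.16211808e+01,
        1.55067444e-02,  1.25533363e-02, -3.11632209e-05]), 'ee_pos': array([ 0.16398739, -0.60255892,  0.2018308 ]), 'eef_rot': array([-7.51914060e-04,  9.91185797e-01,  1.32476882e-01, -1.61096820e-04]), 'ft_force': array([-0.49215105, -0.49725051, -1.02215458]), 'moment': array([ 0.0206029 ,  0.00680321, -0.02391597]), 'gripper_force': 0.0, 'finger_gap': 1.0037021052758668}
side 54.88127985431948 285.11704988416705 212.40810628714993 [[-0.7010584  -0.71276893  0.02185353]
 [-0.48859451  0.45779387 -0.74276522]
 [ 0.51941556 -0.53139931 -0.66919522]] [0.36870884 0.41515274 0.93706969] 0.9959863945578231
top 49.921470378623724 278.37026400584966 212.48668185823817 [[-0.02062308 -0.99971214 -0.01226094]
 [-0.99726159  0.02144059 -0.0707787 ]
 [ 0.07102121  0.01076769 -0.99741669]] [-0.0073111   0.59976994  1.26142419] 0.9960926870748299
```

View pics/side0.png

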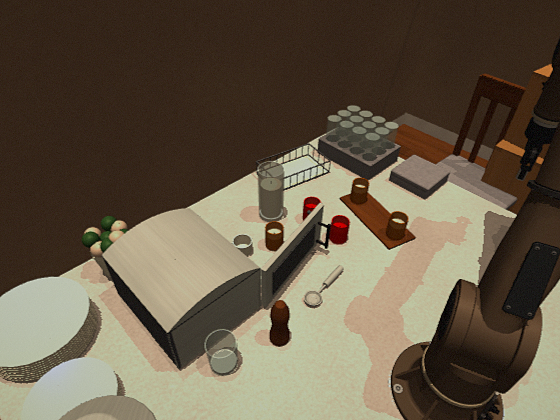

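View pics/top0.png

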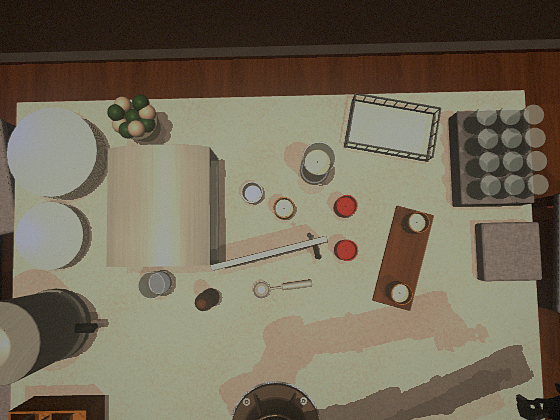

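Side view: ramekin (243,243) stands nearer the front, the amber votive is at (274,236), the red look-alikes are at (312,208) and (340,228). Top view: ramekin (252,194), votive (285,208), door from hinge (212,267) to tip (327,240), tray centred about (404,258), pillar (317,163).

```bash
cat > h.py <<'E'
import numpy as np,cv2
def cloud(c):
    f=210/np.tan(np.radians(float(c["fov_y"]))/2);v,u=np.mgrid[:420,:560];z=c["z_map"]
    P=np.stack([(u-c["cx"])/f*z,(v-c["cy"])/f*z,z],-1)
    return (P-c["t"])@c["R"]
def circ(P,lo,hi,cx,cy,r=.06):
    m=(P[...,2]>lo)&(P[...,2]<hi)&(np.hypot(P[...,0]-cx,P[...,1]-cy)<r)
    q=P[m][:,:2].astype(np.float32)
    return (cv2.minEnclosingCircle(q),len(q),np.median(P[m][:,2])) if len(q)>4 else None
E
python3 - <<'E'
from h import *
c=np.load("top0.npz");P=cloud(c);S=cloud(np.load("side0.npz"))
for n,(u,v),lo,hi in [("ram",(252,194),.03,.055),("vot",(285,208),.06,.085),("trayv1",(417,223),.07,.095),("trayv2",(400,293),.07,.095),("red1",(345,206),.06,.085),("red2",(345,250),.06,.085),("pillar",(317,163),.15,.21),("tumbler",(157,284),.05,.1),("mill",(207,298),.05,.16),("spoon",(285,289),.004,.03)]:
    p=P[v,u];a=circ(P,lo,hi,p[0],p[1],.065);b=circ(S,lo,hi,p[0],p[1],.065)
    print(n,p.round(3),a,b)
# warmer
m=(P[...,2]>.15)&(P[...,2]<.23);m[:,:100]=0;m[:,232:]=0;m[:140]=0;m[275:]=0
# restrict to biggest component
q=P[m];r=cv2.minAreaRect(q[:,:2].astype(np.float32));print("warmer",r,q[:,2].max())
R=q[q[:,2]>.175]; A=np.c_[R[:,0]**2,R[:,0]*R[:,1],R[:,1]**2,R[:,:2],np.ones(len(R))]
k=np.linalg.lstsq(A,R[:,2],rcond=None)[0]
w,V=np.linalg.eigh([[k[0],k[1]/2],[k[1]/2,k[2]]]);print("curv",w,V)
d=V[:,0];t=R[:,:2]@d;pf=np.polyfit(t,R[:,2],2);print("crown at t",-pf[1]/2/pf[0],"h",np.polyval(pf,-pf[1]/2/pf[0]))
# door top
m=(P[...,2]>.15)&(P[...,2]<.18);m[:,:235]=0;m[:,335:]=0;m[:225]=0;m[280:]=0
D=P[m];r=cv2.minAreaRect(D[:,:2].astype(np.float32));print("door",r,cv2.boxPoints(r))
# tray
hsv=cv2.cvtColor(c["color"],cv2.COLOR_BGR2HSV)
m=(np.abs(P[...,2]-.008)<.006);m[:,:365]=0;m[:,440:]=0;m[:200]=0;m[315:]=0;m&=(c["color"].max(-1)<140)
m=cv2.morphologyEx(m.astype(np.uint8),cv2.MORPH_OPEN,np.ones((5,5)))>0
r=cv2.minAreaRect(P[m][:,:2].astype(np.float32));print("tray",r)
E
```

```text
ram [0.656 0.055 0.007] (((0.6582483053207397, 0.05376950278878212), 0.03115689381957054), 130, np.float64(0.0447615429963773)) (((0.6578178405761719, 0.05250495672225952), 0.03378872945904732), 156, np.float64(0.04079102234915265))
vot [ 0.61  -0.039  0.044] (((0.6101251840591431, -0.03500961512327194), 0.028805118054151535), 84, np.float64(0.0751082637984402)) (((0.6112783551216125, -0.03594907000660896), 0.030604667961597443), 144, np.float64(0.06915541347157209))
trayv1 [ 0.56  -0.402  0.051] (((0.5618619918823242, -0.3972890377044678), 0.029203493148088455), 126, np.float64(0.08085084305663867)) (((0.561851978302002, -0.39775970578193665), 0.03151484951376915), 109, np.float64(0.07748877182840945))
trayv2 [ 0.37  -0.346  0.058] (((0.37180858850479126, -0.3438393473625183), 0.029281340539455414), 127, np.float64(0.08145109902667463)) (((0.3723161220550537, -0.3441427946090698), 0.030893931165337563), 138, np.float64(0.07798822831337504))
red1 [ 0.611 -0.205  0.051] (((0.6125191450119019, -0.2065117359161377), 0.029212161898612976), 102, np.float64(0.07433015641397786)) (((0.61087
[... 1206 characters left out ...]
83, -0.033935826271772385), 0.06493764370679855), 261, np.float64(0.013257077738962404))
warmer ((0.6059445142745972, 0.25663816928863525), (0.31462156772613525, 0.315162718296051), 89.94505310058594) 0.21340888000221647
curv [-2.08813178e+00 -4.68254689e-04] [[ 0.00713109 -0.99997457]
 [ 0.99997457  0.00713109]]
crown at t 0.2865368415643938 h 0.2055997820911457
door ((0.5026280879974365, -0.02271255850791931), (0.03142672777175903, 0.23794962465763092), 13.481216430664062) [[ 0.4596115   0.08932086]
 [ 0.51508385 -0.14207238]
 [ 0.54564464 -0.13474599]
 [ 0.49017233  0.09664726]]
tray ((0.4650251269340515, -0.3714144229888916), (0.11072058230638504, 0.27907851338386536), 73.43971252441406)
```

{"name": "play_rows", "arguments": {"series": [{"tz": -0.01, "wz": 7.7}, {"tz": -0.01, "wz": 7.7}, {"tz": -0.01, "wz": 7.7}, {"tz": -0.01, "wz": 7.8}, {"tx": 0.0173, "ty": -0.0417}, {"tx": 0.0173, "ty": -0.0417}, {"tx": 0.0173, "ty": -0.0417}, {"tx": 0.0173, "ty": -0.0417}, {"tx": 0.0173, "ty": -0.0417}, {"tx": 0.0173, "ty": -0.0417}], "squeeze": 30}}

```text
invalid input at $.series[0]: expected keys tx, ty, tz, wx, wy, wz, fingers
```

{"name": "play_rows", "arguments": {"series": [{"tx": 0.0173, "ty": -0.0417}, {"tx": 0.0173, "ty": -0.0417}, {"tx": 0.0173, "ty": -0.0417}, {"tx": 0.0173, "ty": -0.0417}, {"tx": 0.0173, "ty": -0.0417}, {"tx": 0.0173, "ty": -0.0417}, {"tx": 0.0173, "ty": -0.0417}, {"tx": 0.0173, "ty": -0.0417}, {"tx": 0.0173, "ty": -0.0417}, {"tx": 0.0173, "ty": -0.0417}]}}

```text
invalid input at $.series[0]: expected keys tx, ty, tz, wx, wy, wz, fingers
```

{"name": "play_rows", "arguments": {"series": [{"tz": 0}, {"tz": 0}, {"tz": 0}]}}

```text
invalid input at $.series[0]: expected keys tx, ty, tz, wx, wy, wz, fingers
```

```bash
cat >> h.py <<'E'
def tool(s):
    from scipy.spatial.transform import Rotation as Ro
    w,x,y,z=s["eef_rot"];return Ro.from_quat([x,y,z,w]).as_matrix()
def go(x,y,z):
    from workcell import observe
    s=observe();T=tool(s)
    print("t",round(s["clock"],2),"pos",s["ee_pos"].round(4),"toolx ang",np.degrees(np.arctan2(T[1,0],T[0,0])).round(2),"tilt z",T[:,2].round(4),"gap",s["finger_gap"],"F",s["ft_force"].round(1))
    print("tool shift",(T.T@(np.array([x,y,z])-s["ee_pos"])).round(4))
E
python3 -c "
from h import *
go(.611,-.0355,.045)"
```

```text
t 0.1 pos [ 0.164  -0.6026  0.2019] toolx ang 15.22 tilt z [-5.0e-04  1.3e-03 -1.0e+00] gap 1.0019346208602766 F [-0.6 -0.4 -0.4]
tool shift [ 0.5803 -0.4296  0.1574]
```

{"name": "play_rows", "arguments": {"series": [{"tx": 0, "ty": 0, "tz": -0.01, "wx": 0, "wy": 0, "wz": 7.7, "fingers": 0.085}, {"tx": 0, "ty": 0, "tz": -0.01, "wx": 0, "wy": 0, "wz": 7.7, "fingers": 0.085}, {"tx": 0, "ty": 0, "tz": -0.01, "wx": 0, "wy": 0, "wz": 7.7, "fingers": 0.085}, {"tx": 0, "ty": 0, "tz": -0.01, "wx": 0, "wy": 0, "wz": 7.8, "fingers": 0.085}, {"tx": 0.0173, "ty": -0.0417, "tz": 0, "wx": 0, "wy": 0, "wz": 0, "fingers": 0.085}, {"tx": 0.0173, "ty": -0.0417, "tz": 0, "wx": 0, "wy": 0, "wz": 0, "fingers": 0.085}, {"tx": 0.0173, "ty": -0.0417, "tz": 0, "wx": 0, "wy": 0, "wz": 0, "fingers": 0.085}, {"tx": 0.0173, "ty": -0.0417, "tz": 0, "wx": 0, "wy": 0, "wz": 0, "fingers": 0.085}, {"tx": 0.0173, "ty": -0.0417, "tz": 0, "wx": 0, "wy": 0, "wz": 0, "fingers": 0.085}, {"tx": 0.0173, "ty": -0.0417, "tz": 0, "wx": 0, "wy": 0, "wz": 0, "fingers": 0.085}], "squeeze": 30}}

```text
clock: 1.1
ee_pos: [0.3324, -0.3885, 0.2424]
eef_rot: [-0.0, 0.991, -0.136, -0.0]
ft_force: [1.0, -0.4, -0.0]
finger_gap: 0.994
gripper_force: 0.0
```

{"name": "play_rows", "arguments": {"series": [{"tx": 0.0185, "ty": -0.0445, "tz": 0, "wx": 0, "wy": 0, "wz": 0, "fingers": 0.085}, {"tx": 0.0185, "ty": -0.0445, "tz": 0, "wx": 0, "wy": 0, "wz": 0, "fingers": 0.085}, {"tx": 0.0185, "ty": -0.0445, "tz": 0, "wx": 0, "wy": 0, "wz": 0, "fingers": 0.085}, {"tx": 0.0185, "ty": -0.0445, "tz": 0, "wx": 0, "wy": 0, "wz": 0, "fingers": 0.085}, {"tx": 0.0185, "ty": -0.0445, "tz": 0, "wx": 0, "wy": 0, "wz": 0, "fingers": 0.085}, {"tx": 0.0185, "ty": -0.0445, "tz": 0, "wx": 0, "wy": 0, "wz": 0, "fingers": 0.085}, {"tx": 0.0185, "ty": -0.0445, "tz": 0, "wx": 0, "wy": 0, "wz": 0, "fingers": 0.085}, {"tx": 0.0185, "ty": -0.0445, "tz": 0, "wx": 0, "wy": 0, "wz": 0, "fingers": 0.085}, {"tx": 0.015, "ty": -0.035, "tz": 0, "wx": 0, "wy": 0, "wz": 0, "fingers": 0.085}, {"tx": 0, "ty": 0, "tz": 0, "wx": 0, "wy": 0, "wz": 0, "fingers": 0.085}]}}

```text
clock: 2.1
ee_pos: [0.5964, -0.0511, 0.2417]
eef_rot: [-0.002, 0.991, -0.132, -0.0]
ft_force: [-0.8, -0.3, 0.2]
finger_gap: 0.999
gripper_force: 0.0
```

```bash
python3 -c "
from h import *
go(.611,-.0355,.045)"
```

```text
t 2.1 pos [ 0.5964 -0.0511  0.2417] toolx ang -15.21 tilt z [-1.0e-04  3.5e-03 -1.0e+00] gap 0.9985108630281601 F [-0.8 -0.3  0.2]
tool shift [ 0.0102 -0.0182  0.1967]
```

Correct laterally, then descend part way and recheck.

{"name": "play_rows", "arguments": {"series": [{"tx": 0.01, "ty": -0.018, "tz": 0, "wx": 0, "wy": 0, "wz": 0, "fingers": 0.085}, {"tx": 0, "ty": 0, "tz": 0.03, "wx": 0, "wy": 0, "wz": 0, "fingers": 0.085}, {"tx": 0, "ty": 0, "tz": 0.04, "wx": 0, "wy": 0, "wz": 0, "fingers": 0.085}, {"tx": 0, "ty": 0, "tz": 0.03, "wx": 0, "wy": 0, "wz": 0, "fingers": 0.085}, {"tx": 0, "ty": 0, "tz": 0, "wx": 0, "wy": 0, "wz": 0, "fingers": 0.085}, {"tx": 0, "ty": 0, "tz": 0, "wx": 0, "wy": 0, "wz": 0, "fingers": 0.085}]}}

```text
clock: 2.7
ee_pos: [0.6085, -0.0437, 0.1429]
eef_rot: [0.0, 0.991, -0.137, -0.0]
ft_force: [1.7, -0.3, -0.2]
finger_gap: 0.995
gripper_force: 0.0
```

```bash
python3 -c "
from h import *
go(.611,-.0355,.045)
from workcell import eyes
cv2.imwrite('pics/s1.png',eyes.capture('side')['color'][100:350,150:450].repeat(2,0).repeat(2,1))"
```

```text
t 2.7 pos [ 0.6085 -0.0437  0.1429] toolx ang -15.71 tilt z [-1.e-03 -2.e-04 -1.e+00] gap 0.9951575195781533 F [ 1.7 -0.3 -0.2]
tool shift [ 0.0003 -0.0086  0.0979]
```

View pics/s1.png

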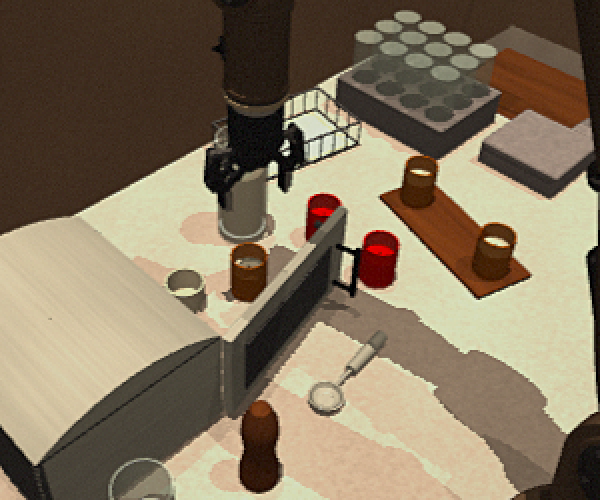

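The gripper (crop 255,160) hangs above the votive (crop 250,272), clear of door and pillar, so I go down and grip.

{"name": "play_rows", "arguments": {"series": [{"tx": 0, "ty": -0.0085, "tz": 0, "wx": 0, "wy": 0, "wz": 0, "fingers": 0.085}, {"tx": 0, "ty": 0, "tz": 0.025, "wx": 0, "wy": 0, "wz": 0, "fingers": 0.085}, {"tx": 0, "ty": 0, "tz": 0.025, "wx": 0, "wy": 0, "wz": 0, "fingers": 0.085}, {"tx": 0, "ty": 0, "tz": 0.025, "wx": 0, "wy": 0, "wz": 0, "fingers": 0.085}, {"tx": 0, "ty": 0, "tz": 0.022, "wx": 0, "wy": 0, "wz": 0, "fingers": 0.085}, {"tx": 0, "ty": 0, "tz": 0, "wx": 0, "wy": 0, "wz": 0, "fingers": 0.07}, {"tx": 0, "ty": 0, "tz": 0, "wx": 0, "wy": 0, "wz": 0, "fingers": 0.05}, {"tx": 0, "ty": 0, "tz": 0, "wx": 0, "wy": 0, "wz": 0, "fingers": 0.05}, {"tx": 0, "ty": 0, "tz": 0, "wx": 0, "wy": 0, "wz": 0, "fingers": 0.05}, {"tx": 0, "ty": 0, "tz": 0, "wx": 0, "wy": 0, "wz": 0, "fingers": 0.05}], "squeeze": 30}}

```text
clock: 3.75
ee_pos: [0.6118, -0.035, 0.0467]
eef_rot: [-0.0, 0.991, -0.136, 0.001]
ft_force: [0.0, -0.8, 0.3]
finger_gap: 0.589
gripper_force: 0.0
```

```bash
python3 -c "
from h import *
go(.467,-.371,.25)"
```

```text
t 3.75 pos [ 0.6118 -0.035   0.0467] toolx ang -15.68 tilt z [ 0.0018 -0.     -1.    ] gap 0.5892910142570261 F [ 0.  -0.8  0.3]
tool shift [-0.0482  0.3626 -0.2035]
```

```bash
python3 -c "
from h import *
from workcell import eyes
c=eyes.capture('side');a=c['color'][150:290,200:360]
d=eyes.capture('top');b=d['color'][130:270,210:370]
cv2.imwrite('pics/s2.png',np.vstack([cv2.resize(x,None,fx=2.1,fy=2.1,interpolation=2) for x in (a,b)]))
for x in (c,d):
  P=cloud(x);m=(P[...,2]>.03)&(P[...,2]<.085)&(np.hypot(P[...,0]-.61,P[...,1]+.035)<.09);print(circ(P,.06,.08,.61,-.035,.04))"
```

```text
(((0.6131002902984619, -0.03412399813532829), 0.03115936554968357), 125, np.float64(0.06842729921370568))
None
```

View pics/s2.png

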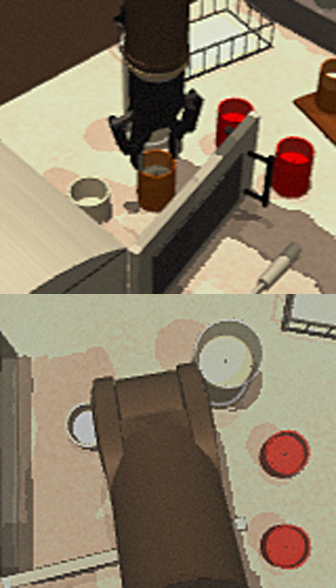

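```bash
python3 -c "
from h import *
from workcell import eyes,observe
c=eyes.capture('side');s=observe()
f=210/np.tan(np.radians(c['fov_y'])/2)
def pr(X):
  k=c['R']@X+c['t'];return (k[:2]/k[2]*f+[c['cx'],c['cy']]).round(1),k[2].round(3)
T=tool(s);print(T.round(2))
for o in ([0,0,0],[0,0,.008],[0,.03,0],[0,-.03,0],[0,0,-.065]): print(o,pr(s['ee_pos']+T@o))
P=cloud(c)
for v in range(185,250,5): print(v,[ (u,*P[v,u].round(3)) for u in (258,264,274,284,292)])
"
```

```text
[[ 0.96 -0.27  0.  ]
 [-0.27 -0.96 -0.  ]
 [ 0.   -0.   -1.  ]]
[0, 0, 0] (array([274.1, 234. ]), np.float64(1.242))
[0, 0, 0.008] (array([274.1, 235.8]), np.float64(1.248))
[0, 0.03, 0] (array([282.7, 230.8]), np.float64(1.254))
[0, -0.03, 0] (array([265.4, 237.2]), np.float64(1.231))
[0, 0, -0.065] (array([274.2, 218.5]), np.float64(1.199))
185 [(258, np.float64(0.746), np.float64(-0.091), np.float64(0.129)), (264, np.float64(0.62), np.float64(-0.005), np.float64(0.248)), (274, np.float64(0.584), np.float64(-0.007), np.float64(0.268)), (284, np.float64(0.568), np.float64(-0.029), np.float64(0.265)), (292, np.float64(0.784), np.float64(-0.289), np.float64(0.002))]
190 [(258, np.float64(0.849), np.float64(-0.179), np.float64(0.0)), (264, np.float64(0.611), np.float64(0.003), np.float64(0.24)), (274, np.float64(0.587), np.float64(-0.011), np.float64(0.246)), (284, np.float64(0.573), np.float64(-0.035), np.float64(0.242)), (292, np.float64(0.763), np.float64(-0.268), np.float64(0.002))]
195 [(258, np.float64(0.831), np.float64(-0.163), np.float64(-0.004)), (264, np.float64(0.614), np.f
[... 2818 characters left out ...]
, np.float64(0.015), np.float64(0.166))]
240 [(258, np.float64(0.661), np.float64(-0.012), np.float64(-0.002)), (264, np.float64(0.647), np.float64(-0.025), np.float64(-0.001)), (274, np.float64(0.592), np.float64(-0.016), np.float64(0.048)), (284, np.float64(0.604), np.float64(-0.072), np.float64(-0.001)), (292, np.float64(0.477), np.float64(0.028), np.float64(0.165))]
245 [(258, np.float64(0.645), np.float64(0.003), np.float64(-0.001)), (264, np.float64(0.632), np.float64(-0.012), np.float64(-0.002)), (274, np.float64(0.593), np.float64(-0.018), np.float64(0.023)), (284, np.float64(0.48), np.float64(0.055), np.float64(0.164)), (292, np.float64(0.476), np.float64(0.028), np.float64(0.147))]
```

```bash
python3 -c "
from h import *
from workcell import eyes,observe
for n,x0,y0,c in (('start',.164,-.603,np.load('side0.npz')),('startT',.164,-.603,np.load('top0.npz')),('now',.6118,-.035,eyes.capture('side'))):
  P=cloud(c);r=np.hypot(P[...,0]-x0,P[...,1]-y0);dark=c['color'].max(-1)<60
  m=(r<.075)&dark&(P[...,2]>.03)&(P[...,2]<.4)
  q=P[m];q=q[np.argsort(q[:,2])];print(n,len(q));print(q[:12].round(3), q[-1:].round(3))
"
```

```text
start 900
[[ 0.168 -0.651  0.242]
 [ 0.181 -0.644  0.242]
 [ 0.158 -0.557  0.244]
 [ 0.184 -0.642  0.245]
 [ 0.169 -0.642  0.245]
 [ 0.182 -0.644  0.245]
 [ 0.151 -0.553  0.246]
 [ 0.149 -0.554  0.246]
 [ 0.169 -0.646  0.247]
 [ 0.167 -0.647  0.248]
 [ 0.143 -0.558  0.248]
 [ 0.161 -0.552  0.248]] [[ 0.166 -0.569  0.4  ]]
startT 860
[[ 0.173 -0.645  0.243]
 [ 0.171 -0.643  0.245]
 [ 0.18  -0.641  0.245]
 [ 0.178 -0.641  0.246]
 [ 0.163 -0.647  0.246]
 [ 0.158 -0.552  0.246]
 [ 0.184 -0.646  0.249]
 [ 0.168 -0.645  0.249]
 [ 0.161 -0.557  0.249]
 [ 0.166 -0.645  0.249]
 [ 0.184 -0.639  0.249]
 [ 0.182 -0.641  0.249]] [[ 0.162 -0.563  0.388]]
now 2348
[[ 0.62  -0.009  0.031]
 [ 0.621 -0.01   0.035]
 [ 0.62  -0.009  0.041]
 [ 0.581 -0.04   0.052]
 [ 0.618 -0.007  0.065]
 [ 0.62  -0.009  0.066]
 [ 0.583 -0.037  0.069]
 [ 0.608 -0.061  0.07 ]
 [ 0.583 -0.041  0.071]
 [ 0.601 -0.008  0.072]
 [ 0.581 -0.03   0.076]
 [ 0.597 -0.059  0.078]] [[0.595 0.012 0.4  ]]
```

The view shows the fingertips about 41 mm higher than the stated tool data suggests (in the start image, the tips are at 0.243 with TCP at 0.202). They closed just above the votive. I'll reopen and go lower, using the visual offset.

{"name": "play_rows", "arguments": {"series": [{"tx": 0, "ty": 0, "tz": -0.005, "wx": 0, "wy": 0, "wz": 0, "fingers": 0.085}, {"tx": 0, "ty": 0, "tz": 0, "wx": 0, "wy": 0, "wz": 0, "fingers": 0.085}, {"tx": 0, "ty": 0, "tz": 0, "wx": 0, "wy": 0, "wz": 0, "fingers": 0.085}, {"tx": 0, "ty": 0, "tz": 0.012, "wx": 0, "wy": 0, "wz": 0, "fingers": 0.085}, {"tx": 0, "ty": 0, "tz": 0.012, "wx": 0, "wy": 0, "wz": 0, "fingers": 0.085}, {"tx": 0, "ty": 0, "tz": 0.012, "wx": 0, "wy": 0, "wz": 0, "fingers": 0.085}, {"tx": 0, "ty": 0, "tz": 0.012, "wx": 0, "wy": 0, "wz": 0, "fingers": 0.085}, {"tx": 0, "ty": 0, "tz": 0.005, "wx": 0, "wy": 0, "wz": 0, "fingers": 0.085}, {"tx": 0, "ty": 0, "tz": 0, "wx": 0, "wy": 0, "wz": 0, "fingers": 0.085}]}}

```text
clock: 4.85
ee_pos: [0.6102, -0.035, -0.0037]
eef_rot: [0.0, 0.991, -0.136, -0.001]
ft_force: [-0.8, -0.0, -0.2]
finger_gap: 0.994
gripper_force: 0.0
```

```bash
python3 -c "
from h import *
from workcell import eyes,observe
c=eyes.capture('side');go(.611,-.0355,-.002)
cv2.imwrite('pics/s3.png',cv2.resize(c['color'][160:300,200:360],None,fx=3,fy=3))"
```

```text
t 4.9 pos [ 0.6108 -0.035  -0.0029] toolx ang -15.67 tilt z [-9.e-04 -0.e+00 -1.e+00] gap 0.9931377105202188 F [ 0.6 -0.3  0.5]
tool shift [ 0.0003  0.0004 -0.0009]
```

View pics/s3.png

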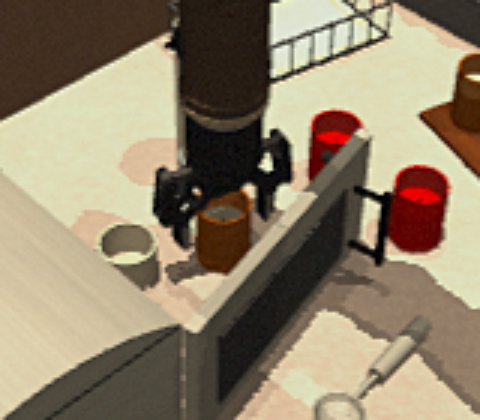

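The fingers (crop 180,240 and 268,215) now straddle the votive. Close.

{"name": "play_rows", "arguments": {"series": [{"tx": 0, "ty": 0, "tz": 0, "wx": 0, "wy": 0, "wz": 0, "fingers": 0.05}, {"tx": 0, "ty": 0, "tz": 0, "wx": 0, "wy": 0, "wz": 0, "fingers": 0.05}, {"tx": 0, "ty": 0, "tz": 0, "wx": 0, "wy": 0, "wz": 0, "fingers": 0.05}, {"tx": 0, "ty": 0, "tz": 0, "wx": 0, "wy": 0, "wz": 0, "fingers": 0.05}, {"tx": 0, "ty": 0, "tz": 0, "wx": 0, "wy": 0, "wz": 0, "fingers": 0.05}], "squeeze": 30}}

```text
clock: 5.4
ee_pos: [0.6116, -0.0351, -0.0017]
eef_rot: [0.0, 0.991, -0.136, 0.001]
ft_force: [-1.0, -0.9, 6.7]
finger_gap: 0.671
gripper_force: 32.6
```

{"name": "play_rows", "arguments": {"series": [{"tx": 0, "ty": 0, "tz": -0.02, "wx": 0, "wy": 0, "wz": 0, "fingers": 0.05}, {"tx": 0, "ty": 0, "tz": -0.04, "wx": 0, "wy": 0, "wz": 0, "fingers": 0.05}, {"tx": 0, "ty": 0, "tz": -0.04, "wx": 0, "wy": 0, "wz": 0, "fingers": 0.05}, {"tx": 0, "ty": 0, "tz": -0.04, "wx": 0, "wy": 0, "wz": 0, "fingers": 0.05}, {"tx": 0, "ty": 0, "tz": -0.04, "wx": 0, "wy": 0, "wz": 0, "fingers": 0.05}, {"tx": 0, "ty": 0, "tz": -0.02, "wx": 0, "wy": 0, "wz": 0, "fingers": 0.05}, {"tx": 0, "ty": 0, "tz": 0, "wx": 0, "wy": 0, "wz": 0, "fingers": 0.05}, {"tx": -0.0025, "ty": 0.02, "tz": 0, "wx": 0, "wy": 0, "wz": 0, "fingers": 0.05}, {"tx": -0.005, "ty": 0.04, "tz": 0, "wx": 0, "wy": 0, "wz": 0, "fingers": 0.05}, {"tx": -0.005, "ty": 0.04, "tz": 0, "wx": 0, "wy": 0, "wz": 0, "fingers": 0.05}]}}

```text
clock: 6.4
ee_pos: [0.5704, -0.128, 0.1953]
eef_rot: [-0.0, 0.991, -0.135, -0.002]
ft_force: [0.2, -1.1, -2.6]
finger_gap: 0.673
gripper_force: 33.3
```

{"name": "play_rows", "arguments": {"series": [{"tx": -0.005, "ty": 0.04, "tz": 0, "wx": 0, "wy": 0, "wz": 0, "fingers": 0.05}, {"tx": -0.005, "ty": 0.04, "tz": 0, "wx": 0, "wy": 0, "wz": 0, "fingers": 0.05}, {"tx": -0.005, "ty": 0.04, "tz": 0, "wx": 0, "wy": 0, "wz": 0, "fingers": 0.05}, {"tx": -0.005, "ty": 0.04, "tz": 0, "wx": 0, "wy": 0, "wz": 0, "fingers": 0.05}, {"tx": -0.005, "ty": 0.04, "tz": 0, "wx": 0, "wy": 0, "wz": 0, "fingers": 0.05}, {"tx": -0.005, "ty": 0.04, "tz": 0, "wx": 0, "wy": 0, "wz": 0, "fingers": 0.05}, {"tx": -0.003, "ty": 0.02, "tz": 0, "wx": 0, "wy": 0, "wz": 0, "fingers": 0.05}, {"tx": 0, "ty": 0, "tz": 0, "wx": 0, "wy": 0, "wz": 0, "fingers": 0.05}, {"tx": 0, "ty": 0, "tz": 0, "wx": 0, "wy": 0, "wz": 0, "fingers": 0.05}]}}

```text
clock: 7.3
ee_pos: [0.4691, -0.3687, 0.1957]
eef_rot: [-0.001, 0.991, -0.137, -0.001]
ft_force: [0.4, 0.7, -2.6]
finger_gap: 0.67
gripper_force: 33.3
```

```bash
python3 -c "
from h import *
from workcell import eyes,observe
c=eyes.capture('side');go(.467,-.371,.06)
P=cloud(c);h=cv2.cvtColor(c['color'],cv2.COLOR_BGR2HSV)
m=(np.hypot(P[...,0]-.467,P[...,1]+.371)<.045)&(P[...,2]>.1)&(P[...,2]<.3)&(h[...,1]>150)&(h[...,2]>60)
q=P[m];print(len(q),q.min(0),q.max(0),np.median(q,0))
cv2.imwrite('pics/s4.png',cv2.resize(c['color'][60:280,260:480],None,fx=2.5,fy=2.5))"
```

```text
t 7.35 pos [ 0.4698 -0.3679  0.1961] toolx ang -15.63 tilt z [-0.0016  0.002  -1.    ] gap 0.670680095208996 F [ 0.3  0.6 -2.3]
tool shift [-0.0016  0.004   0.1361]
269 [ 0.43980288 -0.40551357  0.19766324] [ 0.49553821 -0.33349125  0.29353388] [ 0.45656039 -0.34847843  0.24257936]
```

View pics/s4.png

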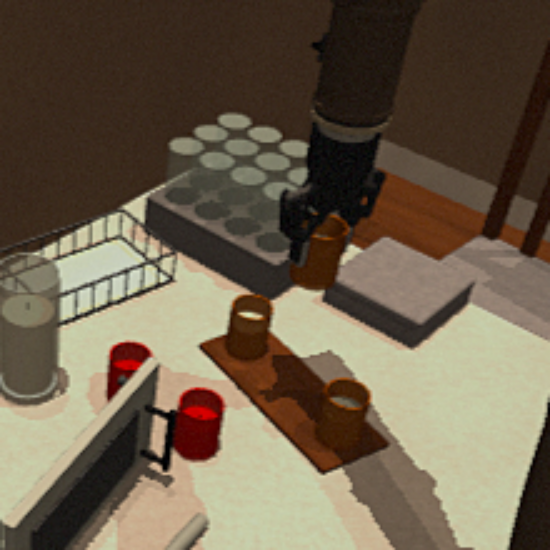

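The votive is held upright, at crop (320,252), above the tray. Now shift a few mm and lower.

{"name": "play_rows", "arguments": {"series": [{"tx": -0.0015, "ty": 0.004, "tz": 0.02, "wx": 0, "wy": 0, "wz": 0, "fingers": 0.05}, {"tx": 0, "ty": 0, "tz": 0.04, "wx": 0, "wy": 0, "wz": 0, "fingers": 0.05}, {"tx": 0, "ty": 0, "tz": 0.04, "wx": 0, "wy": 0, "wz": 0, "fingers": 0.05}, {"tx": 0, "ty": 0, "tz": 0.035, "wx": 0, "wy": 0, "wz": 0, "fingers": 0.05}, {"tx": 0, "ty": 0, "tz": 0.025, "wx": 0, "wy": 0, "wz": 0, "fingers": 0.05}, {"tx": 0, "ty": 0, "tz": 0.015, "wx": 0, "wy": 0, "wz": 0, "fingers": 0.05}, {"tx": 0, "ty": 0, "tz": 0.01, "wx": 0, "wy": 0, "wz": 0, "fingers": 0.05}, {"tx": 0, "ty": 0, "tz": 0, "wx": 0, "wy": 0, "wz": 0, "fingers": 0.05}, {"tx": 0, "ty": 0, "tz": 0, "wx": 0, "wy": 0, "wz": 0, "fingers": 0.05}]}}

```text
clock: 8.25
ee_pos: [0.4682, -0.3724, 0.0131]
eef_rot: [0.0, 0.991, -0.136, 0.0]
ft_force: [1.2, -0.7, -2.2]
finger_gap: 0.669
gripper_force: 33.3
```

```bash
python3 -c "
from h import *
go(.467,-.371,.007)"
```

```text
t 8.25 pos [ 0.4682 -0.3724  0.0131] toolx ang -15.62 tilt z [ 6.e-04 -1.e-04 -1.e+00] gap 0.6688849845928818 F [ 1.2 -0.7 -2.2]
tool shift [-0.0015 -0.001   0.0061]
```

{"name": "play_rows", "arguments": {"series": [{"tx": 0, "ty": 0, "tz": 0.003, "wx": 0, "wy": 0, "wz": 0, "fingers": 0.05}, {"tx": 0, "ty": 0, "tz": 0.003, "wx": 0, "wy": 0, "wz": 0, "fingers": 0.05}, {"tx": 0, "ty": 0, "tz": 0, "wx": 0, "wy": 0, "wz": 0, "fingers": 0.05}, {"tx": 0, "ty": 0, "tz": 0, "wx": 0, "wy": 0, "wz": 0, "fingers": 0.05}]}}

```text
clock: 8.65
ee_pos: [0.4675, -0.3728, 0.0068]
eef_rot: [0.0, 0.991, -0.136, 0.0]
ft_force: [0.5, 0.3, -2.9]
finger_gap: 0.672
gripper_force: 33.3
```

{"name": "play_rows", "arguments": {"series": [{"tx": 0, "ty": 0, "tz": 0.002, "wx": 0, "wy": 0, "wz": 0, "fingers": 0.05}, {"tx": 0, "ty": 0, "tz": 0, "wx": 0, "wy": 0, "wz": 0, "fingers": 0.05}, {"tx": 0, "ty": 0, "tz": 0, "wx": 0, "wy": 0, "wz": 0, "fingers": 0.062}, {"tx": 0, "ty": 0, "tz": 0, "wx": 0, "wy": 0, "wz": 0, "fingers": 0.085}, {"tx": 0, "ty": 0, "tz": 0, "wx": 0, "wy": 0, "wz": 0, "fingers": 0.085}, {"tx": 0, "ty": 0, "tz": 0, "wx": 0, "wy": 0, "wz": 0, "fingers": 0.085}, {"tx": 0, "ty": 0, "tz": -0.02, "wx": 0, "wy": 0, "wz": 0, "fingers": 0.085}, {"tx": 0, "ty": 0, "tz": -0.04, "wx": 0, "wy": 0, "wz": 0, "fingers": 0.085}, {"tx": 0, "ty": 0, "tz": -0.04, "wx": 0, "wy": 0, "wz": 0, "fingers": 0.085}, {"tx": 0, "ty": 0, "tz": -0.04, "wx": 0, "wy": 0, "wz": 0, "fingers": 0.085}]}}

```text
clock: 9.65
ee_pos: [0.4672, -0.3726, 0.1459]
eef_rot: [-0.0, 0.991, -0.136, -0.0]
ft_force: [0.8, -0.5, -0.3]
finger_gap: 0.993
gripper_force: 0.0
```

{"name": "play_rows", "arguments": {"series": [{"tx": 0, "ty": 0, "tz": -0.02, "wx": 0, "wy": 0, "wz": -8.1, "fingers": 0.085}, {"tx": 0, "ty": 0, "tz": -0.02, "wx": 0, "wy": 0, "wz": -8.1, "fingers": 0.085}, {"tx": 0, "ty": 0, "tz": -0.02, "wx": 0, "wy": 0, "wz": -8.1, "fingers": 0.085}, {"tx": 0, "ty": 0, "tz": 0, "wx": 0, "wy": 0, "wz": -8.1, "fingers": 0.085}, {"tx": 0, "ty": 0, "tz": 0, "wx": 0, "wy": 0, "wz": -8.1, "fingers": 0.085}, {"tx": 0, "ty": 0, "tz": 0, "wx": 0, "wy": 0, "wz": -8.1, "fingers": 0.085}, {"tx": 0, "ty": 0, "tz": 0, "wx": 0, "wy": 0, "wz": -8.1, "fingers": 0.085}, {"tx": 0, "ty": 0, "tz": 0, "wx": 0, "wy": 0, "wz": -8.1, "fingers": 0.085}, {"tx": 0, "ty": 0, "tz": 0, "wx": 0, "wy": 0, "wz": -8.1, "fingers": 0.085}, {"tx": 0, "ty": 0, "tz": 0, "wx": 0, "wy": 0, "wz": -8.1, "fingers": 0.085}]}}

```text
clock: 10.65
ee_pos: [0.4674, -0.3728, 0.2044]
eef_rot: [-0.0, 0.84, 0.542, -0.0]
ft_force: [-0.4, -0.5, 0.4]
finger_gap: 0.995
gripper_force: 0.0
```

{"name": "play_rows", "arguments": {"series": [{"tx": 0, "ty": 0, "tz": 0, "wx": 0, "wy": 0, "wz": -8.1, "fingers": 0.085}, {"tx": 0, "ty": 0, "tz": 0, "wx": 0, "wy": 0, "wz": -8.1, "fingers": 0.085}, {"tx": 0, "ty": 0, "tz": 0, "wx": 0, "wy": 0, "wz": -8.1, "fingers": 0.085}, {"tx": 0.04, "ty": 0.018, "tz": 0, "wx": 0, "wy": 0, "wz": 0, "fingers": 0.085}, {"tx": 0.04, "ty": 0.018, "tz": 0, "wx": 0, "wy": 0, "wz": 0, "fingers": 0.085}, {"tx": 0.04, "ty": 0.018, "tz": 0, "wx": 0, "wy": 0, "wz": 0, "fingers": 0.085}, {"tx": 0.04, "ty": 0.018, "tz": 0, "wx": 0, "wy": 0, "wz": 0, "fingers": 0.085}, {"tx": 0.04, "ty": 0.018, "tz": 0, "wx": 0, "wy": 0, "wz": 0, "fingers": 0.085}, {"tx": 0.04, "ty": 0.018, "tz": 0, "wx": 0, "wy": 0, "wz": 0, "fingers": 0.085}, {"tx": 0.04, "ty": 0.018, "tz": 0, "wx": 0, "wy": 0, "wz": 0, "fingers": 0.085}]}}

```text
clock: 11.65
ee_pos: [0.5958, -0.0921, 0.2045]
eef_rot: [0.0, 0.71, 0.705, -0.0]
ft_force: [0.7, -0.0, 0.8]
finger_gap: 0.994
gripper_force: 0.0
```

{"name": "play_rows", "arguments": {"series": [{"tx": 0.04, "ty": 0.018, "tz": 0, "wx": 0, "wy": 0, "wz": 0, "fingers": 0.085}, {"tx": 0.04, "ty": 0.018, "tz": 0, "wx": 0, "wy": 0, "wz": 0, "fingers": 0.085}, {"tx": 0.04, "ty": 0.018, "tz": 0, "wx": 0, "wy": 0, "wz": 0, "fingers": 0.085}, {"tx": 0.02, "ty": 0.009, "tz": 0, "wx": 0, "wy": 0, "wz": 0, "fingers": 0.085}, {"tx": 0, "ty": 0, "tz": 0, "wx": 0, "wy": 0, "wz": 0, "fingers": 0.085}, {"tx": 0, "ty": 0, "tz": 0, "wx": 0, "wy": 0, "wz": 0, "fingers": 0.085}]}}

```text
clock: 12.25
ee_pos: [0.6591, 0.046, 0.2041]
eef_rot: [-0.0, 0.709, 0.705, -0.0]
ft_force: [-0.4, -0.5, 0.3]
finger_gap: 0.996
gripper_force: 0.0
```

```bash
python3 -c "
from h import *
from workcell import eyes
go(.658,.053,-.01)
for n in('top','side'):
  P=cloud(eyes.capture(n))
  print(n,'vot',circ(P,.07,.095,.467,-.371,.045),'v1',circ(P,.07,.095,.562,-.397,.045),'v2',circ(P,.07,.095,.372,-.344,.045),'ram',circ(P,.03,.055,.658,.053,.04))"
```

```text
t 12.25 pos [0.6591 0.046  0.2041] toolx ang 89.67 tilt z [-7.e-04 -5.e-04 -1.e+00] gap 0.9964258558528201 F [-0.4 -0.5  0.3]
tool shift [ 0.0072 -0.001   0.2141]
top vot (((0.46708807349205017, -0.37176865339279175), 0.029465654864907265), 123, np.float64(0.08197620846021504)) v1 (((0.561404287815094, -0.3974783718585968), 0.029699781909585), 125, np.float64(0.08073086684715618)) v2 (((0.37194517254829407, -0.3440563976764679), 0.029642675071954727), 129, np.float64(0.08182098114531004)) ram None
side vot (((0.46851295232772827, -0.37219271063804626), 0.03143022209405899), 123, np.float64(0.07801993008802012)) v1 (((0.5626323819160461, -0.3976147472858429), 0.031069085001945496), 109, np.float64(0.0775623636559178)) v2 (((0.37120312452316284, -0.34538283944129944), 0.032046400010585785), 136, np.float64(0.07812545001902856)) ram (((0.6586786508560181, 0.05350305140018463), 0.0314190573990345), 157, np.float64(0.04063402577229954))
```

The votive sits on the tray within 1 mm, and its neighbours haven't moved. Now down onto the ramekin.

{"name": "play_rows", "arguments": {"series": [{"tx": 0.0072, "ty": -0.001, "tz": 0.02, "wx": 0, "wy": 0, "wz": 0, "fingers": 0.085}, {"tx": 0, "ty": 0, "tz": 0.04, "wx": 0, "wy": 0, "wz": 0, "fingers": 0.085}, {"tx": 0, "ty": 0, "tz": 0.04, "wx": 0, "wy": 0, "wz": 0, "fingers": 0.085}, {"tx": 0, "ty": 0, "tz": 0.04, "wx": 0, "wy": 0, "wz": 0, "fingers": 0.085}, {"tx": 0, "ty": 0, "tz": 0.02, "wx": 0, "wy": 0, "wz": 0, "fingers": 0.085}, {"tx": 0, "ty": 0, "tz": 0, "wx": 0, "wy": 0, "wz": 0, "fingers": 0.085}, {"tx": 0, "ty": 0, "tz": 0, "wx": 0, "wy": 0, "wz": 0, "fingers": 0.085}]}}

```text
clock: 13.05
ee_pos: [0.6585, 0.052, 0.0453]
eef_rot: [0.0, 0.71, 0.704, -0.0]
ft_force: [0.0, 0.1, 0.3]
finger_gap: 0.99
gripper_force: 0.0
```

```bash
python3 -c "
from h import *
from workcell import eyes
c=eyes.capture('side');go(.658,.0535,-.022)
cv2.imwrite('pics/s5.png',cv2.resize(c['color'][140:300,170:340],None,fx=3,fy=3))"
```

```text
t 13.1 pos [0.6593 0.0525 0.0462] toolx ang 89.55 tilt z [ 2.1e-03  1.0e-04 -1.0e+00] gap 0.9921008183630966 F [0.1 0.1 0.9]
tool shift [ 0.001  -0.0014  0.0682]
```

View pics/s5.png

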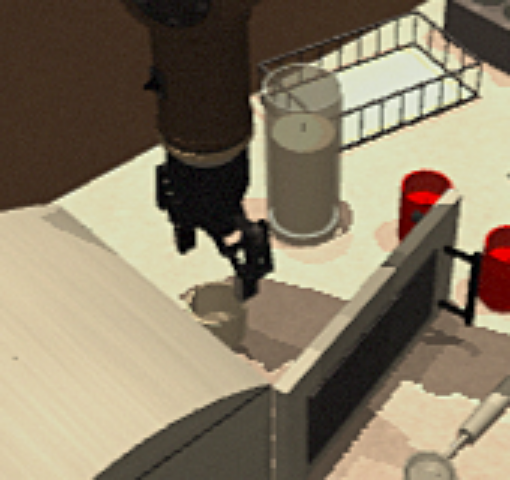

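The gripper (fingers at crop 185,240 and 250,285) is centred above the ramekin (crop 218,315). I'll keep descending and then close.

{"name": "play_rows", "arguments": {"series": [{"tx": 0.001, "ty": -0.001, "tz": 0.015, "wx": 0, "wy": 0, "wz": 0, "fingers": 0.085}, {"tx": 0, "ty": 0, "tz": 0.02, "wx": 0, "wy": 0, "wz": 0, "fingers": 0.085}, {"tx": 0, "ty": 0, "tz": 0.015, "wx": 0, "wy": 0, "wz": 0, "fingers": 0.085}, {"tx": 0, "ty": 0, "tz": 0.01, "wx": 0, "wy": 0, "wz": 0, "fingers": 0.085}, {"tx": 0, "ty": 0, "tz": 0.007, "wx": 0, "wy": 0, "wz": 0, "fingers": 0.085}, {"tx": 0, "ty": 0, "tz": 0, "wx": 0, "wy": 0, "wz": 0, "fingers": 0.07}, {"tx": 0, "ty": 0, "tz": 0, "wx": 0, "wy": 0, "wz": 0, "fingers": 0.05}, {"tx": 0, "ty": 0, "tz": 0, "wx": 0, "wy": 0, "wz": 0, "fingers": 0.05}, {"tx": 0, "ty": 0, "tz": 0, "wx": 0, "wy": 0, "wz": 0, "fingers": 0.05}, {"tx": 0, "ty": 0, "tz": 0, "wx": 0, "wy": 0, "wz": 0, "fingers": 0.05}], "squeeze": 30}}

```text
clock: 14.1
ee_pos: [0.6579, 0.0544, -0.0216]
eef_rot: [0.0, 0.709, 0.705, 0.001]
ft_force: [0.6, 0.1, 4.7]
finger_gap: 0.716
gripper_force: 33.1
```

```bash
python3 -c "
from h import *
go(.606,.282,.25)"
```

```text
t 14.1 pos [ 0.6579  0.0544 -0.0216] toolx ang 89.62 tilt z [ 1.4e-03  2.0e-04 -1.0e+00] gap 0.7159826128833019 F [0.6 0.1 4.7]
tool shift [ 0.2273 -0.053  -0.2716]
```

{"name": "play_rows", "arguments": {"series": [{"tx": 0, "ty": 0, "tz": -0.02, "wx": 0, "wy": 0, "wz": 0, "fingers": 0.05}, {"tx": 0, "ty": 0, "tz": -0.045, "wx": 0, "wy": 0, "wz": 0, "fingers": 0.05}, {"tx": 0, "ty": 0, "tz": -0.045, "wx": 0, "wy": 0, "wz": 0, "fingers": 0.05}, {"tx": 0, "ty": 0, "tz": -0.045, "wx": 0, "wy": 0, "wz": 0, "fingers": 0.05}, {"tx": 0, "ty": 0, "tz": -0.045, "wx": 0, "wy": 0, "wz": 0, "fingers": 0.05}, {"tx": 0, "ty": 0, "tz": -0.045, "wx": 0, "wy": 0, "wz": 0, "fingers": 0.05}, {"tx": 0, "ty": 0, "tz": -0.02, "wx": 0, "wy": 0, "wz": 0, "fingers": 0.05}, {"tx": 0, "ty": 0, "tz": 0, "wx": 0, "wy": 0, "wz": 0, "fingers": 0.05}, {"tx": 0.02, "ty": -0.005, "tz": 0, "wx": 0, "wy": 0, "wz": 0, "fingers": 0.05}, {"tx": 0.035, "ty": -0.008, "tz": 0, "wx": 0, "wy": 0, "wz": 0, "fingers": 0.05}]}}

```text
clock: 15.1
ee_pos: [0.6446, 0.1056, 0.2403]
eef_rot: [0.0, 0.711, 0.703, -0.002]
ft_force: [0.9, 0.1, -2.1]
finger_gap: 0.716
gripper_force: 33.6
```

{"name": "play_rows", "arguments": {"series": [{"tx": 0.035, "ty": -0.008, "tz": 0, "wx": 0, "wy": 0, "wz": 0, "fingers": 0.05}, {"tx": 0.035, "ty": -0.008, "tz": 0, "wx": 0, "wy": 0, "wz": 0, "fingers": 0.05}, {"tx": 0.035, "ty": -0.008, "tz": 0, "wx": 0, "wy": 0, "wz": 0, "fingers": 0.05}, {"tx": 0.035, "ty": -0.008, "tz": 0, "wx": 0, "wy": 0, "wz": 0, "fingers": 0.05}, {"tx": 0.03, "ty": -0.008, "tz": 0, "wx": 0, "wy": 0, "wz": 0, "fingers": 0.05}, {"tx": 0, "ty": 0, "tz": 0, "wx": 0, "wy": 0, "wz": 0, "fingers": 0.05}, {"tx": 0, "ty": 0, "tz": 0, "wx": 0, "wy": 0, "wz": 0, "fingers": 0.05}]}}

```text
clock: 15.8
ee_pos: [0.6046, 0.2799, 0.2406]
eef_rot: [-0.0, 0.709, 0.706, -0.001]
ft_force: [0.3, -0.4, -0.9]
finger_gap: 0.717
gripper_force: 33.6
```

```bash
python3 -c "
from h import *
from workcell import eyes
c=eyes.capture('side');go(.605,.282,.1834)
P=cloud(c);m=(np.hypot(P[...,0]-.605,P[...,1]-.282)<.04)&(P[...,2]>.245)&(P[...,2]<.31)&(c['color'].min(-1)>60);print(P[m].min(0),P[m].max(0),m.sum())
cv2.imwrite('pics/s6.png',cv2.resize(c['color'][120:360,60:300],None,fx=2.4,fy=2.4))"
```

```text
t 15.85 pos [0.6054 0.2786 0.2409] toolx ang 89.63 tilt z [-0.0019 -0.002  -1.    ] gap 0.7155122885931733 F [ 1.4 -0.5 -1.2]
tool shift [ 0.0035 -0.0003  0.0575]
[0.56686666 0.256501   0.26108286] [0.64346217 0.30863496 0.30806796] 338
```

View pics/s6.png

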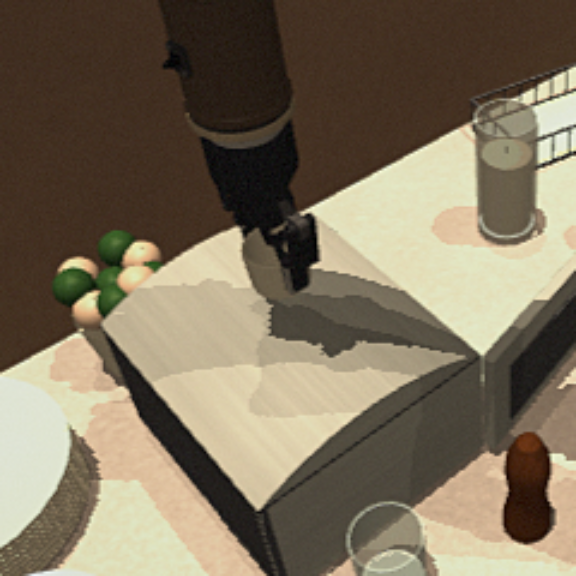

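The ramekin (crop 270,268) is held level above the roof. Lower gently to the crown.

{"name": "play_rows", "arguments": {"series": [{"tx": 0.003, "ty": 0, "tz": 0.015, "wx": 0, "wy": 0, "wz": 0, "fingers": 0.05}, {"tx": 0, "ty": 0, "tz": 0.02, "wx": 0, "wy": 0, "wz": 0, "fingers": 0.05}, {"tx": 0, "ty": 0, "tz": 0.012, "wx": 0, "wy": 0, "wz": 0, "fingers": 0.05}, {"tx": 0, "ty": 0, "tz": 0.005, "wx": 0, "wy": 0, "wz": 0, "fingers": 0.05}, {"tx": 0, "ty": 0, "tz": 0, "wx": 0, "wy": 0, "wz": 0, "fingers": 0.05}, {"tx": 0, "ty": 0, "tz": 0, "wx": 0, "wy": 0, "wz": 0, "fingers": 0.05}, {"tx": 0, "ty": 0, "tz": 0, "wx": 0, "wy": 0, "wz": 0, "fingers": 0.05}]}}

```text
clock: 16.55
ee_pos: [0.6062, 0.2828, 0.1915]
eef_rot: [0.0, 0.709, 0.705, 0.001]
ft_force: [-0.3, -0.3, -0.8]
finger_gap: 0.715
gripper_force: 33.6
```

{"name": "play_rows", "arguments": {"series": [{"tx": 0, "ty": 0, "tz": 0.002, "wx": 0, "wy": 0, "wz": 0, "fingers": 0.05}, {"tx": 0, "ty": 0, "tz": 0.002, "wx": 0, "wy": 0, "wz": 0, "fingers": 0.05}, {"tx": 0, "ty": 0, "tz": 0, "wx": 0, "wy": 0, "wz": 0, "fingers": 0.05}, {"tx": 0, "ty": 0, "tz": 0, "wx": 0, "wy": 0, "wz": 0, "fingers": 0.05}]}}

```text
clock: 16.95
ee_pos: [0.6057, 0.2825, 0.1866]
eef_rot: [0.0, 0.709, 0.705, -0.0]
ft_force: [1.3, 0.9, -2.1]
finger_gap: 0.714
gripper_force: 33.6
```

```bash
python3 -c "
from h import *
go(.605,.282,.1834)"
```

```text
t 16.95 pos [0.6057 0.2825 0.1866] toolx ang 89.63 tilt z [-1.e-04 -1.e-04 -1.e+00] gap 0.7142099099566144 F [ 1.3  0.9 -2.1]
tool shift [-0.0005 -0.0007  0.0032]
```

{"name": "play_rows", "arguments": {"series": [{"tx": 0, "ty": 0, "tz": 0.002, "wx": 0, "wy": 0, "wz": 0, "fingers": 0.05}, {"tx": 0, "ty": 0, "tz": 0, "wx": 0, "wy": 0, "wz": 0, "fingers": 0.05}, {"tx": 0, "ty": 0, "tz": 0, "wx": 0, "wy": 0, "wz": 0, "fingers": 0.05}]}}

```text
clock: 17.25
ee_pos: [0.6057, 0.2825, 0.1845]
eef_rot: [-0.0, 0.709, 0.705, -0.0]
ft_force: [-0.1, 0.4, -1.9]
finger_gap: 0.719
gripper_force: 33.6
```

{"name": "play_rows", "arguments": {"series": [{"tx": 0, "ty": 0, "tz": 0.0015, "wx": 0, "wy": 0, "wz": 0, "fingers": 0.05}, {"tx": 0, "ty": 0, "tz": 0, "wx": 0, "wy": 0, "wz": 0, "fingers": 0.05}, {"tx": 0, "ty": 0, "tz": 0, "wx": 0, "wy": 0, "wz": 0, "fingers": 0.05}]}}

```text
clock: 17.55
ee_pos: [0.6057, 0.2825, 0.183]
eef_rot: [0.0, 0.709, 0.705, -0.0]
ft_force: [-0.1, -0.6, -1.7]
finger_gap: 0.718
gripper_force: 33.6
```

{"name": "play_rows", "arguments": {"series": [{"tx": 0, "ty": 0, "tz": 0.0015, "wx": 0, "wy": 0, "wz": 0, "fingers": 0.05}, {"tx": 0, "ty": 0, "tz": 0, "wx": 0, "wy": 0, "wz": 0, "fingers": 0.05}, {"tx": 0, "ty": 0, "tz": 0, "wx": 0, "wy": 0, "wz": 0, "fingers": 0.05}]}}

```text
clock: 17.85
ee_pos: [0.6058, 0.2831, 0.1829]
eef_rot: [0.0, 0.709, 0.705, 0.001]
ft_force: [-2.7, -1.0, 5.9]
finger_gap: 0.715
gripper_force: 33.9
```

Contact. Release slowly and retreat upward.

{"name": "play_rows", "arguments": {"series": [{"tx": 0, "ty": 0, "tz": -0.0006, "wx": 0, "wy": 0, "wz": 0, "fingers": 0.05}, {"tx": 0, "ty": 0, "tz": 0, "wx": 0, "wy": 0, "wz": 0, "fingers": 0.063}, {"tx": 0, "ty": 0, "tz": 0, "wx": 0, "wy": 0, "wz": 0, "fingers": 0.066}, {"tx": 0, "ty": 0, "tz": 0, "wx": 0, "wy": 0, "wz": 0, "fingers": 0.075}, {"tx": 0, "ty": 0, "tz": 0, "wx": 0, "wy": 0, "wz": 0, "fingers": 0.085}, {"tx": 0, "ty": 0, "tz": 0, "wx": 0, "wy": 0, "wz": 0, "fingers": 0.085}, {"tx": 0, "ty": 0, "tz": -0.01, "wx": 0, "wy": 0, "wz": 0, "fingers": 0.085}, {"tx": 0, "ty": 0, "tz": -0.02, "wx": 0, "wy": 0, "wz": 0, "fingers": 0.085}, {"tx": 0, "ty": 0, "tz": -0.04, "wx": 0, "wy": 0, "wz": 0, "fingers": 0.085}, {"tx": 0, "ty": 0, "tz": -0.04, "wx": 0, "wy": 0, "wz": 0, "fingers": 0.085}]}}

```text
clock: 18.85
ee_pos: [0.6054, 0.2823, 0.2938]
eef_rot: [-0.0, 0.709, 0.705, -0.0]
ft_force: [-0.3, 0.2, -0.7]
finger_gap: 0.995
gripper_force: 0.0
```

```bash
python3 -c "
from h import *
from workcell import eyes
c=eyes.capture('side');go(.605,.282,.1834)
P=cloud(c);print(circ(P,.225,.265,.606,.282,.05),circ(P,.247,.265,.606,.282,.05))
cv2.imwrite('pics/s7.png',cv2.resize(c['color'][120:360,60:420],None,fx=2.2,fy=2.2))"
```

```text
t 18.9 pos [0.6073 0.2843 0.302 ] toolx ang 89.62 tilt z [ 0.008   0.0053 -1.    ] gap 0.995105115559879 F [0.2 1.3 5.2]
tool shift [-0.003  -0.0033  0.1185]
(((0.6042535901069641, 0.28200721740722656), 0.031810447573661804), 431, np.float64(0.24010291102992745)) (((0.6038596630096436, 0.2813046872615814), 0.031752169132232666), 101, np.float64(0.24853785901502212))
```

View pics/s7.png

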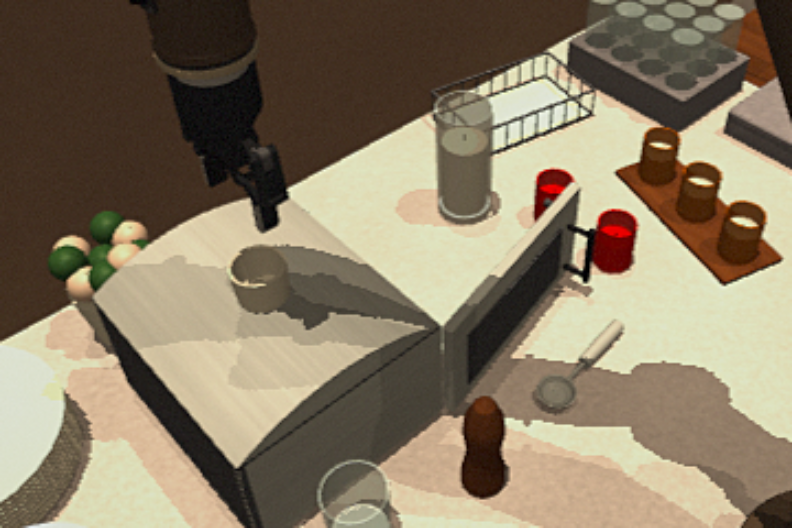

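The ramekin stands level on the crown (centre 0.604, 0.282) and the tray is correct, so step 1 is met with the door open. Next I go to the door's outer side with the fingers shut.

{"name": "play_rows", "arguments": {"series": [{"tx": 0, "ty": 0, "tz": 0, "wx": 0, "wy": 0, "wz": 0, "fingers": 0.085}, {"tx": -0.038, "ty": -0.0205, "tz": 0, "wx": 0, "wy": 0, "wz": 0, "fingers": 0.085}, {"tx": -0.038, "ty": -0.0205, "tz": 0, "wx": 0, "wy": 0, "wz": 0, "fingers": 0.0}, {"tx": -0.038, "ty": -0.0205, "tz": 0, "wx": 0, "wy": 0, "wz": 0, "fingers": 0.0}, {"tx": -0.038, "ty": -0.0205, "tz": 0, "wx": 0, "wy": 0, "wz": 0, "fingers": 0.0}, {"tx": -0.038, "ty": -0.0205, "tz": 0, "wx": 0, "wy": 0, "wz": 0, "fingers": 0.0}, {"tx": -0.038, "ty": -0.0205, "tz": 0, "wx": 0, "wy": 0, "wz": 0, "fingers": 0.0}, {"tx": -0.038, "ty": -0.0205, "tz": 0, "wx": 0, "wy": 0, "wz": 0, "fingers": 0.0}, {"tx": -0.038, "ty": -0.0205, "tz": 0, "wx": 0, "wy": 0, "wz": 0, "fingers": 0.0}, {"tx": -0.038, "ty": -0.0205, "tz": 0, "wx": 0, "wy": 0, "wz": 0, "fingers": 0.0}]}}

```text
clock: 19.9
ee_pos: [0.4175, -0.0596, 0.2918]
eef_rot: [-0.0, 0.709, 0.705, -0.0]
ft_force: [0.7, -0.7, -0.1]
finger_gap: 0.003
gripper_force: 0.0
```

{"name": "play_rows", "arguments": {"series": [{"tx": 0, "ty": 0, "tz": 0, "wx": 0, "wy": 0, "wz": 0, "fingers": 0.0}, {"tx": 0, "ty": 0, "tz": 0, "wx": 0, "wy": 0, "wz": 0, "fingers": 0.0}]}}

```text
clock: 20.1
ee_pos: [0.4184, -0.059, 0.2921]
eef_rot: [0.0, 0.71, 0.704, -0.0]
ft_force: [0.2, 0.7, 0.1]
finger_gap: -0.001
gripper_force: 0.0
```

```bash
python3 -c "
from h import *
from workcell import eyes
go(.42,-.06,.107)
c=eyes.capture('side');P=cloud(c);s=(.42,-.06)
m=(np.hypot(P[...,0]-.42,P[...,1]+.06)<.05)&(P[...,2]>.2);q=P[m];q=q[np.argsort(q[:,2])];print('tips',q[:10].round(3))
print('ram',circ(P,.225,.265,.606,.282,.05))"
```

```text
t 20.1 pos [ 0.4184 -0.059   0.2921] toolx ang 89.47 tilt z [-2.e-04 -3.e-04 -1.e+00] gap -0.001483316791788959 F [0.2 0.7 0.1]
tool shift [-0.0009  0.0016  0.1851]
tips [[ 0.411 -0.055  0.32 ]
 [ 0.413 -0.049  0.322]
 [ 0.422 -0.048  0.323]
 [ 0.413 -0.052  0.324]
 [ 0.41  -0.049  0.324]
 [ 0.424 -0.05   0.324]
 [ 0.411 -0.053  0.324]
 [ 0.415 -0.047  0.325]
 [ 0.413 -0.049  0.326]
 [ 0.407 -0.067  0.326]]
ram (((0.6040568351745605, 0.2810879051685333), 0.03240109607577324), 429, np.float64(0.23997632384190826))
```

{"name": "play_rows", "arguments": {"series": [{"tx": 0, "ty": 0, "tz": 0.03, "wx": 0, "wy": 0, "wz": 0, "fingers": 0}, {"tx": 0, "ty": 0, "tz": 0.04, "wx": 0, "wy": 0, "wz": 0, "fingers": 0}, {"tx": 0, "ty": 0, "tz": 0.04, "wx": 0, "wy": 0, "wz": 0, "fingers": 0}, {"tx": 0, "ty": 0, "tz": 0.04, "wx": 0, "wy": 0, "wz": 0, "fingers": 0}, {"tx": 0, "ty": 0, "tz": 0.025, "wx": 0, "wy": 0, "wz": 0, "fingers": 0}, {"tx": 0, "ty": 0, "tz": 0.01, "wx": 0, "wy": 0, "wz": 0, "fingers": 0}, {"tx": 0, "ty": 0, "tz": 0, "wx": 0, "wy": 0, "wz": 0, "fingers": 0}]}}

```text
clock: 20.85
ee_pos: [0.4187, -0.057, 0.1063]
eef_rot: [-0.001, 0.709, 0.706, -0.0]
ft_force: [-0.1, 0.7, 0.3]
finger_gap: 0.002
gripper_force: 0.0
```

```bash
python3 -c "
from h import *
go(.45,-.05,.107)
H=np.array([.456,.152]);p=np.array([.4195,-.058])
for q in list(np.linspace(1.33,0.1,15))+[.05,0,-.03,-.05]:
  w=H+.21*np.array([np.cos(q),-np.sin(q)])+.029*np.array([-np.sin(q),-np.cos(q)])
  d=w-p;p=w;print(round(q,3),w.round(3),'tx',d[1].round(4),'ty',d[0].round(4))"
```

```text
t 20.85 pos [ 0.4187 -0.057   0.1063] toolx ang 89.75 tilt z [-0.0022  0.0011 -1.    ] gap 0.0017041150638993645 F [-0.1  0.7  0.3]
tool shift [ 0.0071  0.0313 -0.0007]
1.33 [ 0.478 -0.059] tx -0.0009 ty 0.0584
1.242 [ 0.496 -0.056] tx 0.0027 ty 0.0184
1.154 [ 0.514 -0.052] tx 0.0043 ty 0.0181
1.066 [ 0.532 -0.046] tx 0.0059 ty 0.0177
0.979 [ 0.549 -0.038] tx 0.0074 ty 0.0171
0.891 [ 0.566 -0.03 ] tx 0.0089 ty 0.0163
0.803 [ 0.581 -0.019] tx 0.0103 ty 0.0155
0.715 [ 0.596 -0.008] tx 0.0116 ty 0.0145
0.627 [0.609 0.005] tx 0.0129 ty 0.0135
0.539 [0.621 0.019] tx 0.014 ty 0.0123
0.451 [0.632 0.034] tx 0.015 ty 0.011
0.364 [0.642 0.05 ] tx 0.0159 ty 0.0096
0.276 [0.65  0.067] tx 0.0167 ty 0.0082
0.188 [0.657 0.084] tx 0.0174 ty 0.0067
0.1 [0.662 0.102] tx 0.0179 ty 0.0052
0.05 [0.664 0.113] tx 0.0104 ty 0.0022
0 [0.666 0.123] tx 0.0105 ty 0.0017
-0.03 [0.667 0.129] tx 0.0063 ty 0.0008
-0.05 [0.667 0.134] tx 0.0042 ty 0.0004
```

{"name": "play_rows", "arguments": {"series": [{"tx": 0, "ty": 0.017, "tz": 0, "wx": 0, "wy": 0, "wz": 0, "fingers": 0}, {"tx": 0, "ty": 0.017, "tz": 0, "wx": 0, "wy": 0, "wz": 0, "fingers": 0}, {"tx": 0, "ty": 0.013, "tz": 0, "wx": 0, "wy": 0, "wz": 0, "fingers": 0}, {"tx": -0.001, "ty": 0.011, "tz": 0, "wx": 0, "wy": 0, "wz": 0, "fingers": 0}, {"tx": 0.0013, "ty": 0.0092, "tz": 0, "wx": 0, "wy": 0, "wz": 0, "fingers": 0}, {"tx": 0.0013, "ty": 0.0092, "tz": 0, "wx": 0, "wy": 0, "wz": 0, "fingers": 0}, {"tx": 0.002, "ty": 0.009, "tz": 0, "wx": 0, "wy": 0, "wz": 0, "fingers": 0}, {"tx": 0.002, "ty": 0.009, "tz": 0, "wx": 0, "wy": 0, "wz": 0, "fingers": 0}, {"tx": 0.003, "ty": 0.009, "tz": 0, "wx": 0, "wy": 0, "wz": 0, "fingers": 0}, {"tx": 0.003, "ty": 0.009, "tz": 0, "wx": 0, "wy": 0, "wz": 0, "fingers": 0}]}}

```text
clock: 21.85
ee_pos: [0.5321, -0.047, 0.1071]
eef_rot: [-0.0, 0.709, 0.705, -0.0]
ft_force: [-0.6, -1.0, 0.5]
finger_gap: 0.004
gripper_force: 0.4
```

{"name": "play_rows", "arguments": {"series": [{"tx": 0.0037, "ty": 0.0085, "tz": 0, "wx": 0, "wy": 0, "wz": 0, "fingers": 0}, {"tx": 0.0037, "ty": 0.0085, "tz": 0, "wx": 0, "wy": 0, "wz": 0, "fingers": 0}, {"tx": 0.0045, "ty": 0.0082, "tz": 0, "wx": 0, "wy": 0, "wz": 0, "fingers": 0}, {"tx": 0.0045, "ty": 0.0082, "tz": 0, "wx": 0, "wy": 0, "wz": 0, "fingers": 0}, {"tx": 0.0052, "ty": 0.0077, "tz": 0, "wx": 0, "wy": 0, "wz": 0, "fingers": 0}, {"tx": 0.0052, "ty": 0.0077, "tz": 0, "wx": 0, "wy": 0, "wz": 0, "fingers": 0}, {"tx": 0.0058, "ty": 0.0073, "tz": 0, "wx": 0, "wy": 0, "wz": 0, "fingers": 0}, {"tx": 0.0058, "ty": 0.0073, "tz": 0, "wx": 0, "wy": 0, "wz": 0, "fingers": 0}, {"tx": 0.0065, "ty": 0.0067, "tz": 0, "wx": 0, "wy": 0, "wz": 0, "fingers": 0}, {"tx": 0.0065, "ty": 0.0067, "tz": 0, "wx": 0, "wy": 0, "wz": 0, "fingers": 0}]}}

```text
clock: 22.85
ee_pos: [0.6092, 0.0041, 0.1072]
eef_rot: [0.0, 0.709, 0.705, -0.0]
ft_force: [-0.9, -1.1, 0.3]
finger_gap: -0.002
gripper_force: 0.4
```

```bash
python3 -c "
from h import *
from workcell import eyes
go(.632,.034,.107)
c=eyes.capture('side')
cv2.imwrite('pics/s8.png',cv2.resize(c['color'][80:320,90:390],None,fx=2.4,fy=2.4))"
```

```text
t 22.85 pos [0.6092 0.0041 0.1072] toolx ang 89.63 tilt z [-0.e+00 -1.e-04 -1.e+00] gap -0.0020949368407782473 F [-0.9 -1.1  0.3]
tool shift [0.0301 0.0227 0.0002]
```

View pics/s8.png

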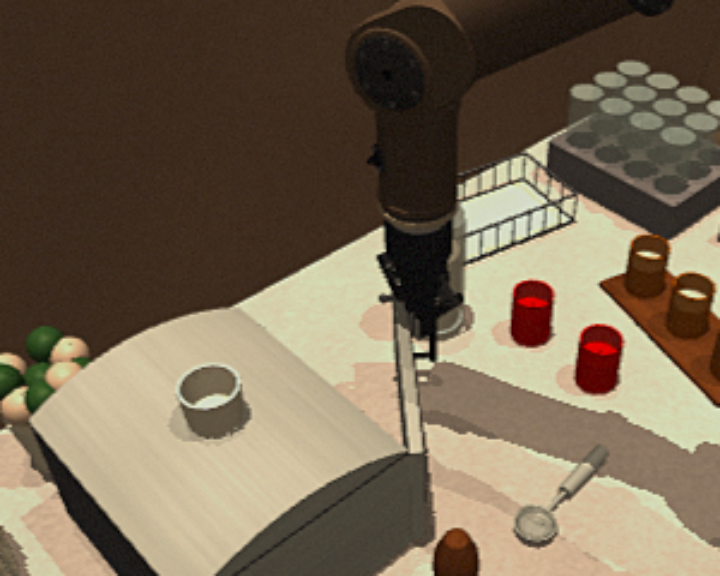

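The door (crop 405,380) is moving with the fingers, and the ramekin (210,400) hasn't moved. Keep pushing.

{"name": "play_rows", "arguments": {"series": [{"tx": 0.007, "ty": 0.0062, "tz": 0, "wx": 0, "wy": 0, "wz": 0, "fingers": 0}, {"tx": 0.007, "ty": 0.0062, "tz": 0, "wx": 0, "wy": 0, "wz": 0, "fingers": 0}, {"tx": 0.0075, "ty": 0.0055, "tz": 0, "wx": 0, "wy": 0, "wz": 0, "fingers": 0}, {"tx": 0.0075, "ty": 0.0055, "tz": 0, "wx": 0, "wy": 0, "wz": 0, "fingers": 0}, {"tx": 0.008, "ty": 0.0048, "tz": 0, "wx": 0, "wy": 0, "wz": 0, "fingers": 0}, {"tx": 0.008, "ty": 0.0048, "tz": 0, "wx": 0, "wy": 0, "wz": 0, "fingers": 0}, {"tx": 0.0083, "ty": 0.0041, "tz": 0, "wx": 0, "wy": 0, "wz": 0, "fingers": 0}, {"tx": 0.0083, "ty": 0.0041, "tz": 0, "wx": 0, "wy": 0, "wz": 0, "fingers": 0}, {"tx": 0.0087, "ty": 0.0033, "tz": 0, "wx": 0, "wy": 0, "wz": 0, "fingers": 0}, {"tx": 0.0087, "ty": 0.0033, "tz": 0, "wx": 0, "wy": 0, "wz": 0, "fingers": 0}]}}

```text
clock: 23.9
ee_pos: [0.6572, 0.0829, 0.1072]
eef_rot: [0.0, 0.709, 0.705, -0.0]
ft_force: [-0.3, -0.7, -0.5]
finger_gap: 0.001
gripper_force: 0.4
```

{"name": "play_rows", "arguments": {"series": [{"tx": 0.006, "ty": 0.002, "tz": 0, "wx": 0, "wy": 0, "wz": 0, "fingers": 0}, {"tx": 0.006, "ty": 0.002, "tz": 0, "wx": 0, "wy": 0, "wz": 0, "fingers": 0}, {"tx": 0.006, "ty": 0.001, "tz": 0, "wx": 0, "wy": 0, "wz": 0, "fingers": 0}, {"tx": 0, "ty": 0, "tz": 0, "wx": 0, "wy": 0, "wz": 0, "fingers": 0}]}}

```text
clock: 24.3
ee_pos: [0.6622, 0.1016, 0.1073]
eef_rot: [-0.0, 0.709, 0.705, 0.0]
ft_force: [0.5, -0.5, -0.7]
finger_gap: 0.001
gripper_force: 0.0
```

```bash
cat >> h.py <<'E'
def door(P):
    m=(P[...,2]>.157)&(P[...,2]<.18)&(P[...,0]>.47)&(P[...,0]<.77)&(P[...,1]<.165)&(P[...,1]>.02)&(P[...,1]<.149)
    q=P[m][:,:2];k=np.polyfit(q[:,0],q[:,1],1) if len(q)>10 else None;return len(q),k,q.mean(0) if len(q) else 0
E
python3 -c "
from h import *
from workcell import eyes
go(.666,.123,.107)
print(door(cloud(eyes.capture('side'))),door(cloud(eyes.capture('top'))))"
```

```text
t 24.3 pos [0.6622 0.1016 0.1073] toolx ang 89.69 tilt z [ 4.e-04  8.e-04 -1.e+00] gap 0.0012392249013772165 F [ 0.5 -0.5 -0.7]
tool shift [0.0215 0.0037 0.0003]
(532, array([-0.1181969 ,  0.20013598]), array([0.6101708 , 0.12801568])) (67, array([0.11607253, 0.08627499]), array([0.48611826, 0.14269996]))
```

{"name": "play_rows", "arguments": {"series": [{"tx": 0.006, "ty": 0.001, "tz": 0, "wx": 0, "wy": 0, "wz": 0, "fingers": 0}, {"tx": 0.005, "ty": 0.001, "tz": 0, "wx": 0, "wy": 0, "wz": 0, "fingers": 0}, {"tx": 0.004, "ty": 0.001, "tz": 0, "wx": 0, "wy": 0, "wz": 0, "fingers": 0}, {"tx": 0, "ty": 0, "tz": 0, "wx": 0, "wy": 0, "wz": 0, "fingers": 0}]}}

```text
clock: 24.8
ee_pos: [0.6647, 0.1136, 0.1071]
eef_rot: [0.0, 0.71, 0.705, -0.001]
ft_force: [-2.8, -6.0, 2.7]
finger_gap: 0.001
gripper_force: 2.8
```

{"name": "play_rows", "arguments": {"series": [{"tx": 0.003, "ty": 0, "tz": 0, "wx": 0, "wy": 0, "wz": 0, "fingers": 0}, {"tx": 0.003, "ty": 0, "tz": 0, "wx": 0, "wy": 0, "wz": 0, "fingers": 0}, {"tx": 0, "ty": 0, "tz": 0, "wx": 0, "wy": 0, "wz": 0, "fingers": 0}]}}

```text
clock: 25.1
ee_pos: [0.665, 0.1165, 0.1071]
eef_rot: [0.002, 0.711, 0.704, -0.003]
ft_force: [-2.5, -9.4, 2.4]
finger_gap: 0.001
gripper_force: 4.9
```

```bash
python3 -c "
from h import *
from workcell import eyes
go(.666,.123,.107)
print(door(cloud(eyes.capture('side'))))"
```

```text
t 25.1 pos [0.665  0.1165 0.1071] toolx ang 89.44 tilt z [-0.0014 -0.0059 -1.    ] gap 0.0006717939008130032 F [-2.5 -9.4  2.4]
tool shift [0.0065 0.0009 0.0001]
(515, array([-0.04129065,  0.16336629]), array([0.6165835 , 0.13790716]))
```

{"name": "play_rows", "arguments": {"series": [{"tx": 0.003, "ty": 0, "tz": 0, "wx": 0, "wy": 0, "wz": 0, "fingers": 0}, {"tx": 0.003, "ty": 0, "tz": 0, "wx": 0, "wy": 0, "wz": 0, "fingers": 0}, {"tx": 0, "ty": 0, "tz": 0, "wx": 0, "wy": 0, "wz": 0, "fingers": 0}]}}

```text
clock: 25.45
ee_pos: [0.6657, 0.1246, 0.1072]
eef_rot: [0.001, 0.71, 0.704, -0.001]
ft_force: [-0.3, -8.8, 1.2]
finger_gap: -0.001
gripper_force: 3.9
```

```bash
python3 -c "
from h import *
from workcell import eyes
go(.666,.123,.107)
print(door(cloud(eyes.capture('side'))))"
```

```text
t 25.45 pos [0.6657 0.1246 0.1072] toolx ang 89.52 tilt z [ 2.0e-04 -3.5e-03 -1.0e+00] gap -0.001030620961116692 F [-0.3 -8.8  1.2]
tool shift [-0.0016  0.0003  0.0002]
(392, array([-0.0106898 ,  0.14844211]), array([0.61071417, 0.14191369]))
```

{"name": "play_rows", "arguments": {"series": [{"tx": 0.003, "ty": 0, "tz": 0, "wx": 0, "wy": 0, "wz": 0, "fingers": 0}, {"tx": 0.002, "ty": 0, "tz": 0, "wx": 0, "wy": 0, "wz": 0, "fingers": 0}, {"tx": 0, "ty": 0, "tz": 0, "wx": 0, "wy": 0, "wz": 0, "fingers": 0}]}}

```text
clock: 25.8
ee_pos: [0.6656, 0.1244, 0.1072]
eef_rot: [0.003, 0.711, 0.703, -0.004]
ft_force: [-3.5, -19.0, 7.1]
finger_gap: 0.0
gripper_force: 9.8
```

The door is on its stop: force is up to 19 N with no further motion. Back off and check.

{"name": "play_rows", "arguments": {"series": [{"tx": -0.01, "ty": 0, "tz": 0, "wx": 0, "wy": 0, "wz": 0, "fingers": 0}, {"tx": -0.02, "ty": 0, "tz": 0, "wx": 0, "wy": 0, "wz": 0, "fingers": 0}, {"tx": -0.03, "ty": 0, "tz": 0, "wx": 0, "wy": 0, "wz": 0, "fingers": 0}, {"tx": -0.03, "ty": 0, "tz": -0.02, "wx": 0, "wy": 0, "wz": 0, "fingers": 0}, {"tx": 0, "ty": 0, "tz": -0.04, "wx": 0, "wy": 0, "wz": 0, "fingers": 0}, {"tx": 0, "ty": 0, "tz": -0.04, "wx": 0, "wy": 0, "wz": 0, "fingers": 0}, {"tx": 0, "ty": 0, "tz": 0, "wx": 0, "wy": 0, "wz": 0, "fingers": 0}, {"tx": 0, "ty": 0, "tz": 0, "wx": 0, "wy": 0, "wz": 0, "fingers": 0}]}}

```text
clock: 26.6
ee_pos: [0.6653, 0.0433, 0.2084]
eef_rot: [0.001, 0.709, 0.705, 0.001]
ft_force: [-0.4, 0.7, 0.1]
finger_gap: 0.002
gripper_force: 0.0
```

```bash
python3 -c "
from h import *
from workcell import eyes
go(.666,.03,.2)
c=eyes.capture('side');P=cloud(c)
print(door(P),circ(P,.225,.265,.606,.282,.05),circ(P,.07,.095,.467,-.371,.045))
cv2.imwrite('pics/s9.png',cv2.resize(c['color'][100:380,60:430],None,fx=2.1,fy=2.1))"
```

```text
t 26.6 pos [0.6653 0.0433 0.2084] toolx ang 89.67 tilt z [ 0.0026  0.001  -1.    ] gap 0.0015020878912137686 F [-0.4  0.7  0.1]
tool shift [-0.0133  0.0007  0.0084]
(354, array([-0.00422352,  0.14532818]), array([0.6084033 , 0.14275857])) (((0.6037610173225403, 0.2819020450115204), 0.031825996935367584), 438, np.float64(0.24007039282754172)) (((0.46582573652267456, -0.3731268346309662), 0.03158139809966087), 126, np.float64(0.07719887960628435))
```

View pics/s9.png

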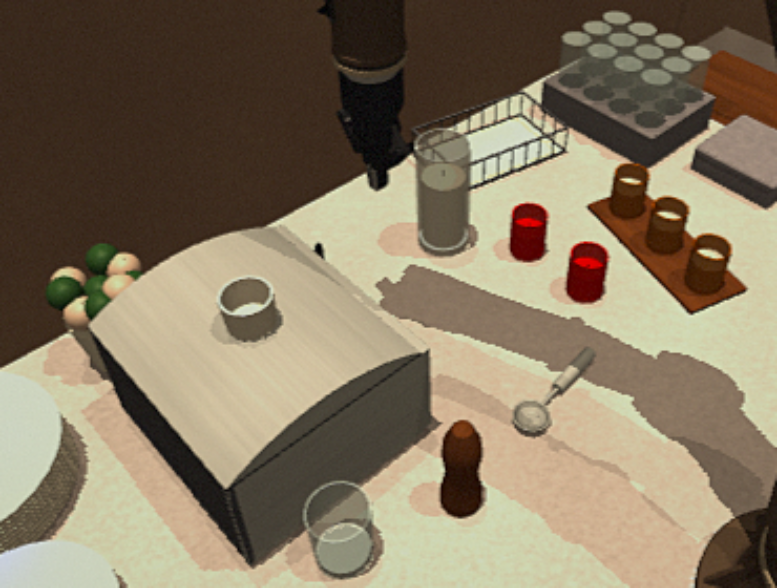

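The picture shows the door flush with the warmer's front, the ramekin on the crown (247,305), the votive mid-tray (667,225), and the gripper clear of everything (377,160). Handing in.

```bash
python3 -c "
from workcell import finish_job
print(finish_job())"
```

```text
the job is handed in; nothing more can be done
None
```

I handed the job in at about 27 s: the ramekin is on the crown, the votive is mid-tray, and the door is shut on its catch. The last image showed all three in place with the gripper clear; the hand-in returned no verdict.

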